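Clamp a cross tube in the frame jig with its turnbuckle

TASK

Set the long square tube down in the two U-shaped rests of the jig, between its two legs. Then wind the turnbuckle by its spokes, tops going away from the robot, so that both legs draw in together and hold the tube snugly, feeling for the resistance and stopping before it is overtightened. Let go of everything and leave the other things on the table alone.

Things in the scene. Friction and masses are not known exactly. Their poses are not given: they have to be found in the camera images.
- tube_mid (a point): Centre of the long square steel tube (30 x 30 mm, 160 mm long, 0.2 to 0.4 kg), which starts lying on the table; the shorter one (80 mm) is the offcut. Its y axis runs along the tube (either way round), z is up, so the underside is 15 mm below this point.
- tube: The same long square tube; this origin is at the centre of its underside, 15 mm below its middle.
- seat (a point): Where the tube's middle belongs: midway between the legs, 52 mm above the table. y runs from leg to leg (the tube's direction), x points away from the robot to the turnbuckle, z up. The tube lies on two U rests at y = +45 and -45 mm, each 14 mm long in y; their floors are 15 mm below this point, their side lugs 10 mm high with 4 mm play each side of the tube. Fingers fit between the rests.
- jig: The jig's fixed steel bed, 250 x 310 mm, 12 mm thick, on the table; origin on the table 70 mm beyond the seat in the seat's x, same axes.
- leg_left: Left (+y) sliding leg. It slides only along the jig's y, by turning the turnbuckle. Origin: nominal middle of the flat 50 x 50 mm pad face that bears on the tube's end. The pad is screwed in or out by hand on its stud, so the true face stands up to 3 mm nearer or farther than this point, and sits on stiff springs (1 mm per 40 N). At the start the faces stand 3 to 15 mm clear of a centred tube.
- leg_right: Right (-y) sliding leg, mirror image of the left one, its pad likewise up to 3 mm off the origin, which is the nominal middle of the face that bears on the tube's other end.
- hub (a point): Centre of the turnbuckle body, 140 mm beyond the seat in the seat's x, 105 mm above the table. Turns with the body; y is the level screw axis (the jig's y). Four 9 mm spokes point along +x, -x, +z, -z in the plane y = -30 mm; at each end, centred 60 mm from here at y = 0, a grip sleeve lies along y. Body 32 mm thick at the spokes; 26 mm collars 42 to 60 mm out along y; leg uprights 85 mm out, 125 mm high.
- grip (a point): Centre of the sleeve on the spoke along the hub's +x: a steel cylinder 16 mm in diameter and 50 mm long, parallel to the screw axis, that spins freely on its pin (the four are alike). It can be pinched from above across its diameter, or pushed, and swung in an arc of 60 mm radius about the screw axis while the gripper keeps pointing down.
- turnbuckle: Same point and axes as the hub. Turning about +y (top spoke away from the robot) draws both legs in, 3.5 mm each per rad; 1.3 to 5 rad in all, so re-grasp spokes. Friction holds it where left: free running takes 10 N at a sleeve (0.6 N m). When the legs clamp the tube it climbs 1 N per 9 N of clamping: snug is 40 to 75 N, 5 to 8 N more than free running; over 110 N (13 N more) is too tight.
- offcut_mid (a point): Centre of the short square offcut (30 x 30 x 80 mm) lying near the tube; leave alone.
- hammer: Hammer lying on the table, 260 mm long; leave alone.
- can: Grey can standing on the table, 66 mm in diameter, 110 mm high, origin under its base; leave alone.
Not all that is in view belongs to the job. Leave any orange look-alike of the tube alone.

How it is judged:
By the outcome, as a careful person would: the job done as asked, in the order asked, and still so for the second after the job is handed in, with the robot touching nothing.
It also fails if it takes over 72 s, if anything falls off the work surface, if the arm or the gripper's body presses on something with over 40 N, if the wrist force passes 120 N, or if a joint passes its speed limit or range.

ROBOT

A 6-joint arm with a two-finger parallel gripper is mounted at the origin on the work surface. World frame = base frame: x ahead of the robot, y to its left, z up, the work surface at z = 0. Lengths are in m, angles in degrees, forces in N, time in s.
With the tool pointing down it reaches from about 0.25 to 0.725 m from the base axis. Payload 9.7 kg.
Tool frame: the origin (TCP) lies between the finger pads; the fingertips stand 19 mm ahead of it and the grasp point (between the pads) is the TCP; x points along the fingers, y is the direction in which the jaws open and shut, and the axes are right-handed (so a half turn about x gives the same grasp; the last joint's range is limited). The gripper opens to 85 mm and grips with 20 to 120 N. Pads are 22 mm wide; open, the fingers measure 114 mm over their backs; the gripper's body (76 mm by 85 mm) begins 54 mm behind the grasp point. The pads swing forward as they close: fully open they stand 13 mm farther back than shut.
Start: joints at [67.208, 4.979, 10.078, 95.1, 0, 90], TCP at [0.213, 0.507, 0.25] pointing down, gripper open.
Joint ranges: [-179.16, 179.16], [-48.56, 103.87], [-65.8, 70.77], [-126.05, 130.52], [-82.76, 87.17], [-180, 180]. Speed limits (degrees/s): [127.2, 127.2, 147.25, 180, 180, 180].

INTERFACE

Orientations are given as [roll, pitch, yaw] about the fixed x, y, z axes, in that order (R = Rz(yaw) Ry(pitch) Rx(roll)).
In Python, from workcell import bot gives the robot as it stands. The module is installed in compiled form; this text tells all that it offers.
- The arm moves only by the shell command python3 -m handwheel 'ROWS' [FORCE]. ROWS is JSON, a list of rows, each a list of 7 numbers: the turn, a rotation vector about the tool's x, y, z in degrees, then the shift along the tool's x, y, z in m, then the closure, from -1 (fully open) to 1 (shut), so that 0 is half open. In form: [[ax, ay, az, dx, dy, dz, fingers], ...]. A call has 1 to 20 rows; each row is the pose to reach, as a shift and turn from the pose commanded when the call began, along the tool's axes at that moment; what a row does not reach only later rows make up. A row lasts 1/8 s, in which the tool goes at most 62.5 mm and 10.7 degrees, less where a joint would pass 70% of its speed; a pose out of reach is approached as far as the arm can. A call with a gripper value outside its range is refused whole. The fingers move at their own pace and stop on an object; FORCE is the grip in N (left out, the last holds). Time passes only in rows, so rows that repeat a pose let the fingers close. It gives the time, the measured TCP pose, the force and the opening at its end, in the units of the state.
- bot.get_obs(): the state, without advancing time (a new reading comes with each control period).
- bot.camera(name): name is "scene" or "top" or "wrist"; returns a dict with "frame" (400x640x3 uint8, red, green, blue), "fx", "fy", "cx", "cy" (pixels), "k1" (the pictures are not rectified: a ray, as slopes to the right and down, at radius r is drawn at 1 + k1 r^2 times it, then the intrinsics apply), "R" (3x3) and "t" (3): a world point X has camera coordinates R X + t; the wrist camera has in their place "tool_from_camera" (4x4, takes a point from camera to tool coordinates, whose origin is the TCP and whose axes are the tool frame's). Camera axes: x right, y down, z forward; pixel columns grow to the right and rows downward; lengths in m; the calibration is good to about 2 mm. A picture is of the moment at which its call begins: read the wrist's pose just before it. There is no depth.
- bot.job_done(): hands the job in, once; it reports no verdict.
Trained networks look in a picture, given as the dict that the camera call returned (one of the last four; its "shot" number tells which), for a name from the list of things; names that differ only in an ending like _2 or _b are one class to them, and where a whole thing is asked for, a point or a joint stands for the part that bears it (a point fixed in the world has none). Each returns a list of dicts, best first, with "conf" (0 to 1); they miss things now and then, are a little off and sometimes report something else, mostly with a low value. They report only what shows in the picture. A call takes as long as a camera call. They do not tell look-alikes from the thing itself.
- bot.look_for(name, picture): "bbox" ([left, top, width, height] as shares, 0 to 1, of the picture: columns of its width, rows of its height, round what is visible of it).
- bot.tip_of(name, picture): "centre" ([column, row] as shares, 0 to 1, of the picture: columns of its width, rows of its height: a listed point, or the origin of a listed thing).
The state is a dict: "time": time; "q": joint angles; "qd": joint speeds; "joint_efforts": joint torques, N m; "ee_pos": TCP position; "tcp_rot": TCP orientation; "wrist_force": force on the tool from outside, world axes, zero at the start; "torque": the same for the moment, N m; "opening": finger opening in m.
Only numpy, scipy, OpenCV 4.12 (cv2) and the standard library are available. Lean on these libraries where they do the work, as an engineer would, in place of code of your own. Each camera call takes 0.05 s, during which the arm holds its last target.

## Working session

There is one attempt and no reset: what is moved stays moved. The work goes in short steps, Python scripts to look and compute and a shell command to move; the robot and the scene stay as the last step left them, time stands still between calls to the robot, and variables do not carry over. Pictures are saved under pics/ and viewed, and the job is handed in when it is done.

```bash
ls; mkdir -p pics; python3 - <<'E'
from workcell import bot
import cv2
o=bot.get_obs(); print({k:o[k] for k in o})
for n in ["scene","top","wrist"]:
    c=bot.camera(n); cv2.imwrite(f"pics/{n}0.png",c["frame"][:,:,::-1])
    print(n,{k:v for k,v in c.items() if k!="frame"})
    for nm in ["tube_mid","seat","hub","grip","offcut_mid","leg_left","leg_right","jig","hammer","can"]:
        try:
            r=bot.tip_of(nm,c); print(nm,[( round(d["centre"][0]*640),round(d["centre"][1]*400),round(d["conf"],2)) for d in r][:4])
        except Exception as e: print(nm,e)
E
```

```text
pics
{'time': 0.0, 'q': array([ 6.72103740e+01,  5.01203106e+00,  1.00351126e+01,  9.50993768e+01,
       -1.70373616e-03,  9.00004834e+01]), 'qd': array([-0.10589174, -0.02859315, -0.06534431,  0.01056796,  0.01958795,
        0.04068001]), 'joint_efforts': array([ 1.33673915e-03, -5.20391679e+01,  4.64798605e+01,  1.63056829e-02,
       -6.32442698e-05,  1.83650087e-06]), 'ee_pos': array([0.21297252, 0.50687807, 0.24958002]), 'tcp_rot': array([ -88.72026834,   89.9236857 , -111.51037659]), 'wrist_force': array([ 0.32535235, -0.22924277,  0.42548244]), 'torque': array([-0.02750316,  0.01812504, -0.04062871]), 'opening': 0.08551204499615775}
scene {'fx': 439.441435993371, 'fy': 439.441435993371, 'cx': 317.66569391633834, 'cy': 201.6659635693364, 'k1': -0.1214207181931992, 'R': array([[ 0.22138919,  0.97516233,  0.00672745],
       [ 0.79500965, -0.17648573, -0.58035544],
       [-0.56475347,  0.13383282, -0.8143355 ]]), 't': array([-0.05865053, -0.39280041,  1.6028787 ]), 'shot': 1}
tube_mid [(206, 160, 0.96), (390, 135, 0.76), (245, 195, 0.63), (359, 315, 0.59)]
seat [(353, 174, 0.8
[... 900 characters left out ...]
 [(376, 240, 0.6), (360, 146, 0.56)]
can [(257, 133, 0.82), (244, 227, 0.36)]
wrist {'fx': 341.4099836432741, 'fy': 341.4099836432741, 'cx': 317.18964149309227, 'cy': 203.73443431019808, 'k1': 0.01352269798403514, 'tool_from_camera': array([[ 7.36120203e-05, -2.86732367e-01,  9.58010722e-01,
        -1.23370233e-01],
       [ 9.99999193e-01,  1.23625577e-03,  2.93172694e-04,
         9.26759484e-04],
       [-1.26840839e-03,  9.58009927e-01,  2.86732227e-01,
        -7.30466307e-02],
       [ 0.00000000e+00,  0.00000000e+00,  0.00000000e+00,
         1.00000000e+00]]), 'shot': 3}
tube_mid [(128, 301, 0.58)]
seat []
hub []
grip []
offcut_mid []
leg_left []
leg_right []
jig []
hammer []
can []
```

View pics/scene0.png

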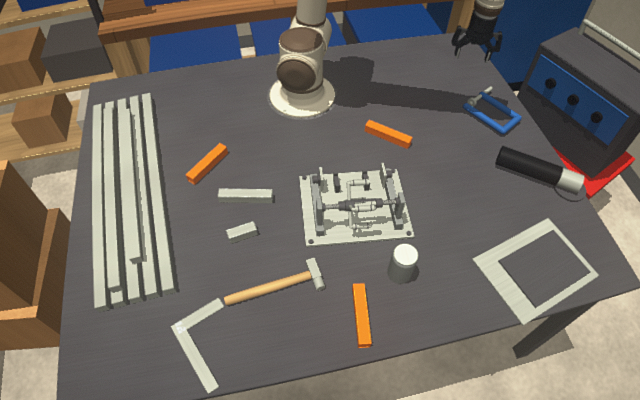

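View pics/top0.png

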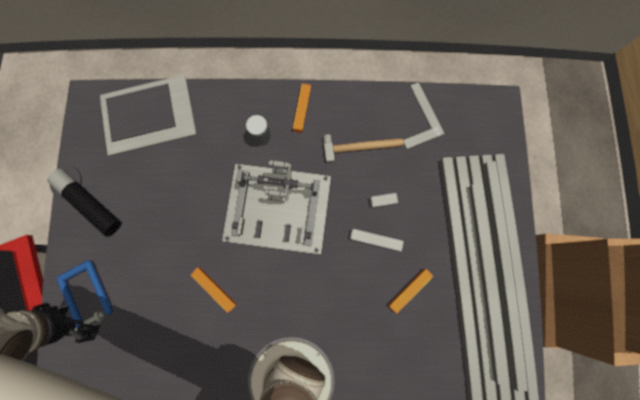

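View pics/wrist0.png

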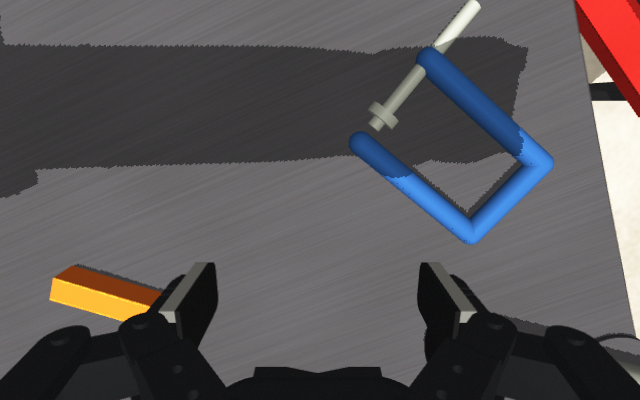

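The only grey 160 mm bar lying free is at scene (245,195) / top (377,240). Things that could be confused with it:
- Orange look-alikes: scene (206,162), (388,133) and (362,315).
- Grey offcut: scene (241,231).
- The grey stock bundle on the left, and the square and frame.

I choose the grey bar and will check it in a crop.

```bash
cat > h.py <<'E'
from workcell import bot
import cv2, numpy as np
from scipy.optimize import least_squares
from scipy.spatial.transform import Rotation as Ro
def ext(c,obs=None):
    if "R" in c: return np.array(c["R"]),np.array(c["t"])
    T=np.eye(4);T[:3,:3]=Ro.from_euler('xyz',obs["tcp_rot"],degrees=True).as_matrix();T[:3,3]=obs["ee_pos"]
    W=np.linalg.inv(T@np.array(c["tool_from_camera"])); return W[:3,:3],W[:3,3]
def K(c): return np.array([[c["fx"],0,c["cx"]],[0,c["fy"],c["cy"]],[0,0,1.]]),np.array([c["k1"],0,0,0.])
def ray(c,uv,E):
    k,d=K(c);R,t=E
    p=cv2.undistortPoints(np.array(uv,float).reshape(-1,1,2),k,d).reshape(-1,2)
    v=np.c_[p,np.ones(len(p))]@R
    return -R.T@t, v/np.linalg.norm(v,axis=1,keepdims=True)
def atz(c,uv,E,z):
    o,v=ray(c,uv,E); return o+v*((z-o[2])/v[:,2])[:,None]
def tri(rays):
    A=0;b=0
    for o,v in rays:
        P=np.eye(3)-np.outer(v,v);A=A+P;b=b+P@o
    x=np.linalg.solve(A,b)
    return x,[np.linalg.norm((np.eye(3)-np.outer(v,v))@(x-o)) for o,v in rays]
def proj(c,X,E):
    k,d=K(c);R,t=E
    return cv2.projectPoints(np.array(X,float).reshape(-1,1,3),cv2.Rodrigues(R)[0],t,k,d)[0].reshape(-1,2)
E
python3 - <<'E'
from h import *
S=bot.camera("scene");T=bot.camera("top");Es,Et=ext(S),ext(T)
def best(nm,c,near=None):
    r=[np.array(d["centre"])*[640,400] for d in bot.tip_of(nm,c)]
    if near is not None: r.sort(key=lambda p:np.linalg.norm(p-near))
    return r[0] if r else None
for nm,a,b in [("tube_mid",(245,195),(377,240)),("seat",(353,174),(275,230)),("hub",(358,205),(276,182)),("grip",(361,226),(281,174)),("leg_left",(383,177),(243,225)),("leg_right",(321,178),(302,233)),("offcut_mid",(239,231),(382,200)),("jig",(351,203),(280,208)),("can",(396,270),(257,133))]:
    p,q=best(nm,S,a),best(nm,T,b)
    if p is None or q is None: print(nm,p,q); continue
    os,vs=ray(S,p,Es);ot,vt=ray(T,q,Et)
    x,e=tri([(os,vs[0]),(ot,vt[0])]); print(nm,p.round(1),q.round(1),x.round(4),np.round(e,4))
def big(c,x0,x1,y0,y1,n,s): cv2.imwrite(n,cv2.resize(c["frame"][y0:y1,x0:x1,::-1],None,fx=s,fy=s,interpolation=cv2.INTER_CUBIC))
big(S,180,440,120,270,"pics/s1.png",3); big(T,200,440,120,320,"pics/t1.png",3)
for c,n,E_,box in [(S,"s",Es,(205,180,285,212)),(T,"t",Et,(340,222,412,258))]:
    x0,y0,x1,y1=box
    g=c["frame"][y0:y1,x0:x1].min(2)
    _,m=cv2.threshold(g,0,255,cv2.THRESH_OTSU)
    cs=max(cv2.findContours(m,0,1)[0],key=cv2.contourArea)
    r=cv2.minAreaRect(cs); bx=cv2.boxPoints(r)+[x0,y0]
    print(n,bx.round(1).tolist()); print(atz(c,bx,E_,.03).round(4).tolist())
E
```

```text
tube_mid [244.4 196.1] [377.  238.9] [ 0.4278 -0.2621  0.0177] [0. 0.]
seat [350.9 173.3] [273.4 228.2] [0.4545 0.0567 0.0725] [0.0004 0.0004]
hub [359.5 206.2] [273.2 179. ] [0.5948 0.0493 0.1031] [0.0085 0.0085]
grip [364.4 227. ] [279.2 173.3] [0.628  0.0475 0.0477] [0.0025 0.0025]
leg_left [382.5 177.2] [242.6 225.8] [0.464  0.1551 0.0393] [0.0013 0.0013]
leg_right [321.8 179.1] [300.2 235.8] [ 0.4342 -0.0244  0.0424] [0.0016 0.0016]
offcut_mid [239.8 229.7] [385.6 198.4] [ 0.5535 -0.2889  0.0343] [0.0001 0.0001]
jig [352.3 206. ] [279.4 208.7] [0.5229 0.0463 0.0029] [0.0012 0.0012]
can [398.2 273.3] [259.4 134.1] [0.7679 0.1128 0.008 ] [0.0038 0.0038]
s [[217.9, 196.0], [218.1, 187.8], [271.1, 189.0], [270.9, 197.2]]
[[0.4197, -0.3389, 0.03], [0.389, -0.3356, 0.03], [0.4284, -0.1801, 0.03], [0.4583, -0.1855, 0.03]]
t [[349.9, 238.2], [352.5, 227.9], [403.6, 240.6], [401.0, 251.0]]
[[0.4288, -0.1757, 0.03], [0.4608, -0.184, 0.03], [0.422, -0.3427, 0.03], [0.3901, -0.3336, 0.03]]
```

View pics/s1.png

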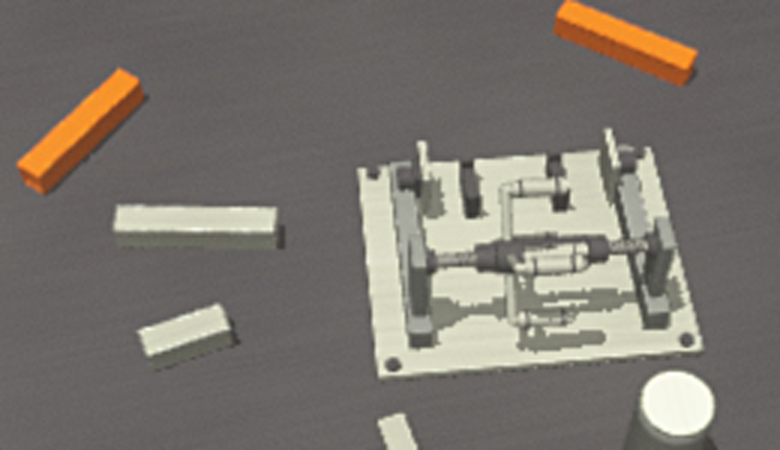

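View pics/t1.png

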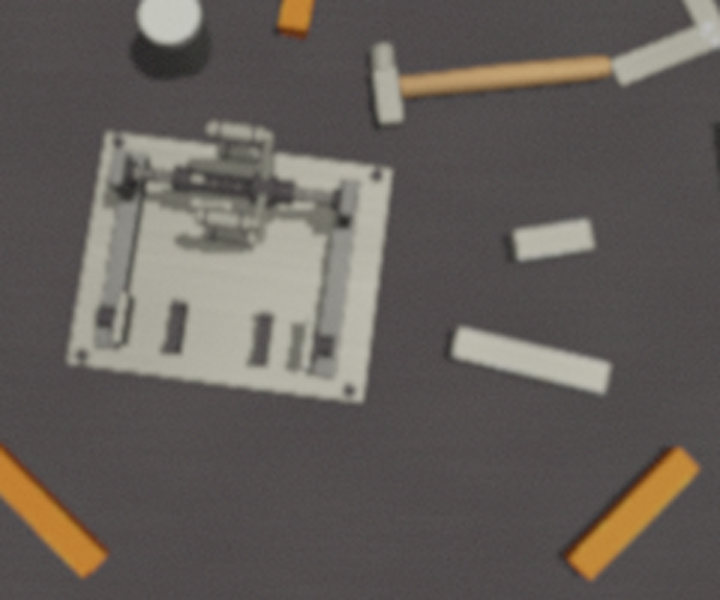

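The crops confirm it. The long grey tube is at s1 (195,225), separate from the short offcut at (187,335) and the orange bars. The jig has rests at (470,188) and (557,180) and legs at (410,240) and (640,230). Next I fit the jig pose from the bed corners.

```bash
cat >> h.py <<'E'
def fitbed(views,p0=(0.525,0.05,0.0)):
    # views: list (c,E,corners px in order [far-left, far-right, near-right, near-left])
    L=np.array([[.125,.155],[.125,-.155],[-.125,-.155],[-.125,.155]])
    def X(p):
        c,s=np.cos(p[2]),np.sin(p[2]); return np.c_[L@np.array([[c,s],[-s,c]])+p[:2],np.full(4,.012)]
    f=lambda p:np.concatenate([(proj(c,X(p),E)-uv).ravel() for c,E,uv in views])
    r=least_squares(f,p0); return r.x,r.fun
E
python3 - <<'E'
from h import *
S=bot.camera("scene");T=bot.camera("top");Es,Et=ext(S),ext(T)
t=np.array([(108,131),(392,168),(363,403),(67,364)])/3+[200,120]
s=np.array([(703,350),(380,378),(357,170),(651,147)])/3+[180,120]
for v in ([(T,Et,t)],[(S,Es,s)],[(T,Et,t),(S,Es,s)]):
    p,f=fitbed(v); c,sn=np.cos(p[2]),np.sin(p[2])
    print(p.round(4),np.degrees(p[2]).round(2),f.round(1),"seat",(p[:2]-.07*np.array([c,sn])).round(4),"hub",(p[:2]+.07*np.array([c,sn])).round(4))
o=bot.get_obs()
R0=Ro.from_euler('xyz',o["tcp_rot"],degrees=True); print(R0.as_matrix().round(3))
E
```

```text
[ 0.523   0.0508 -0.1231] -7.05 [-0.4  0.2  0.2  0.3  0.1 -0.1  0.1 -0.3] seat [0.4535 0.0594] hub [0.5924 0.0422]
[ 0.5274  0.0524 -0.1201] -6.88 [ 0.6 -0.1 -0.5  0.3  0.1 -0.3 -0.2 -0. ] seat [0.4579 0.0608] hub [0.5969 0.044 ]
[ 0.5251  0.0518 -0.1216] -6.97 [-0.7 -0.4 -0.2 -0.5 -0.1 -0.9 -0.2 -0.9  0.1 -0.7 -1.  -0.5 -0.2 -0.9
 -0.5 -0.5] seat [0.4556 0.0603] hub [0.5945 0.0433]
[[ 0.     0.387  0.922]
 [ 0.     0.922 -0.387]
 [-1.     0.     0.   ]]
```

```bash
python3 -m handwheel '[[10,0,0,0,-0.06,0.047,-1],[20,0,0,0,-0.11,0.09,-1],[30,0,0,0,-0.16,0.13,-1],[40,0,0,0,-0.22,0.17,-1],[50,0,0,0,-0.27,0.21,-1],[60,0,0,0,-0.32,0.25,-1],[70,0,0,0,-0.38,0.29,-1],[80,0,0,0,-0.43,0.34,-1],[81,0,0,0.02,-0.48,0.38,-1],[81,0,0,0.03,-0.53,0.42,-1],[81,0,0,0.05,-0.58,0.46,-1],[81,0,0,0.05,-0.625,0.492,-1],[81,0,0,0.05,-0.625,0.492,-1],[81,0,0,0.05,-0.625,0.492,-1]]' 40
python3 - <<'E'
from h import *
o=bot.get_obs();c=bot.camera("wrist");E=ext(c,o);print(o["q"].round(1),o["ee_pos"].round(4),o["tcp_rot"])
cv2.imwrite("pics/w1.png",c["frame"][:,:,::-1])
for n in("tube_mid","offcut_mid"): print(n,[(np.array(d["centre"])*[640,400],d["conf"]) for d in bot.tip_of(n,c)])
g=c["frame"].min(2);_,m=cv2.threshold(g,0,255,cv2.THRESH_OTSU)
for q in cv2.findContours(m,0,1)[0]:
    if cv2.contourArea(q)>1500:
        bx=cv2.boxPoints(cv2.minAreaRect(q)); print(bx.round(0).tolist(),atz(c,bx,E,.03).round(4).tolist())
E
```

```text
time: 4.5
ee_pos: [0.4244, -0.2623, 0.1988]
tcp_rot: [-99.0, 89.9, 157.0]
wrist_force: [-0.8, 0.5, -0.0]
opening: 0.0851
[-31.7  -2.7  -3.4  89.4  -0.   72.3] [ 0.4244 -0.2623  0.1988] [-98.99748899  89.8786718  157.00743971]
tube_mid [(array([313.792, 179.68 ]), 0.57)]
offcut_mid [(array([457.792, 177.68 ]), 0.98)]
[[0.0, 386.0], [0.0, 0.0], [639.0, 0.0], [639.0, 386.0]] [[0.0502, -0.3892, 0.03], [0.2285, -0.0637, 0.03], [0.6921, -0.179, 0.03], [0.6985, -0.5479, 0.03]]
```

View pics/w1.png

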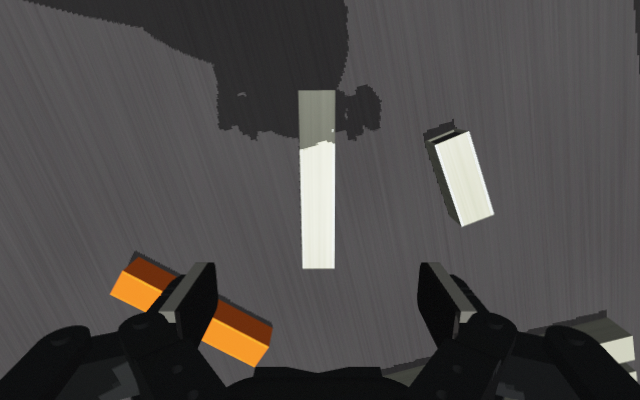

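The wrist picture shows the long grey tube upright from (317,90) to (318,268). The offcut is at (463,178) and an orange bar at (190,310). The tube is centred between the fingers.

```bash
python3 - <<'E'
from h import *
o=bot.get_obs();c=bot.camera("wrist");E=ext(c,o)
p=atz(c,[(298.5,90),(335.5,90),(334.5,268.5),(302.5,268.5)],E,.03);print(p.round(4))
print(np.linalg.norm(p[1]-p[0]),np.linalg.norm(p[3]-p[0]))
m=p.mean(0);d=(p[3]+p[2]-p[0]-p[1]);print(m,np.degrees(np.arctan2(d[1],d[0])))
R=Ro.from_euler('xyz',o["tcp_rot"],degrees=True).as_matrix();print(R.round(3)); print("tool delta",R.T@(m-o["ee_pos"]))
# independent height from wrist+top
T=bot.camera("top"); 
E2=ext(T)
g=T["frame"][222:258,340:412].min(2);_,mm=cv2.threshold(g,0,255,cv2.THRESH_OTSU)
q=max(cv2.findContours(mm,0,1)[0],key=cv2.contourArea);print(np.array(cv2.minAreaRect(q)[0])+[340,222])
E
```

```text
[[ 0.4293 -0.1753  0.03  ]
 [ 0.4587 -0.1824  0.03  ]
 [ 0.4219 -0.3394  0.03  ]
 [ 0.3923 -0.3322  0.03  ]]
0.03017987057957841 0.16122783084892092
[ 0.42555127 -0.25730388  0.03      ] -103.223811538798
[[-0.     0.971 -0.238]
 [ 0.    -0.238 -0.971]
 [-1.    -0.    -0.   ]]
tool delta [ 0.17040876  0.00071171 -0.00217975]
[403.5 243. ]
```

```bash
python3 -m handwheel '[[-0.5,0,0,0.06,0.001,-0.003,-1],[-0.5,0,0,0.115,0.001,-0.003,-1],[-0.5,0,0,0.15,0.001,-0.003,-1],[-0.5,0,0,0.17,0.001,-0.003,-1],[-0.5,0,0,0.171,0.001,-0.003,-1],[-0.5,0,0,0.171,0.001,-0.003,-1],[-0.5,0,0,0.171,0.001,-0.003,1],[-0.5,0,0,0.171,0.001,-0.003,1],[-0.5,0,0,0.171,0.001,-0.003,1],[-0.5,0,0,0.171,0.001,-0.003,1],[-0.5,0,0,0.171,0.001,-0.003,1]]' 50
python3 - <<'E'
from h import *
o=bot.get_obs();c=bot.camera("wrist");print(o["ee_pos"],o["opening"],o["time"])
cv2.imwrite("pics/w2.png",c["frame"][:,:,::-1])
E
```

```text
time: 6.12
ee_pos: [0.4265, -0.2572, 0.0298]
tcp_rot: [67.7, 90.0, -35.6]
wrist_force: [-0.8, -0.2, 6.1]
opening: 0.029
[ 0.42645206 -0.25724758  0.0297968 ] 0.02899817866102921 6.125
```

View pics/w2.png

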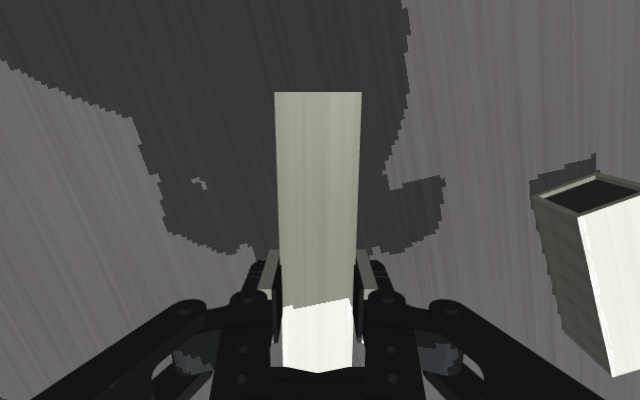

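The tube is held: in the picture its faces lie against both pads at (282,300) and (355,300), and the opening is 29 mm. Now I lift it, carry it over the seat, and look at the jig.

```bash
python3 -m handwheel '[[0,0,0,-0.04,0,0,1],[0,0,0,-0.1,0,0,1],[0,0,0,-0.15,0,-0.02,1],[-2,0,0,-0.2,-0.005,-0.05,1],[-4,0,0,-0.22,-0.015,-0.11,1],[-6.3,0,0,-0.22,-0.023,-0.17,1],[-6.3,0,0,-0.22,-0.033,-0.23,1],[-6.3,0,0,-0.22,-0.04,-0.28,1],[-6.3,0,0,-0.22,-0.044,-0.316,1],[-6.3,0,0,-0.22,-0.044,-0.316,1],[-6.3,0,0,-0.22,-0.044,-0.316,1]]' 60
python3 - <<'E'
from h import *
o=bot.get_obs();c=bot.camera("wrist");print(o["ee_pos"],o["tcp_rot"],o["opening"],o["time"])
cv2.imwrite("pics/w3.png",c["frame"][:,:,::-1])
S=bot.camera("scene");cv2.imwrite("pics/s3.png",cv2.resize(S["frame"][120:270,180:440,::-1],None,fx=3,fy=3,interpolation=cv2.INTER_CUBIC))
for n in("seat","hub","leg_left","leg_right","grip"): print(n,[(np.array(d["centre"])*[640,400],d["conf"]) for d in bot.tip_of(n,c)])
E
```

```text
time: 7.55
ee_pos: [0.4558, 0.0604, 0.2487]
tcp_rot: [-63.2, 89.9, -160.1]
wrist_force: [0.4, -1.0, -3.9]
opening: 0.0289
[0.455832   0.06038695 0.24871755] [ -63.18151204   89.92647028 -160.14779222] 0.028889613242729758 7.55
seat [(array([311.296,  83.48 ]), 0.71)]
hub [(array([481.984, 196.92 ]), 0.56)]
leg_left [(array([311.104,  82.8  ]), 0.93), (array([320.192, 264.12 ]), 0.4)]
leg_right [(array([612.096,  84.   ]), 0.38)]
grip [(array([504.128, 186.88 ]), 0.65)]
```

View pics/w3.png

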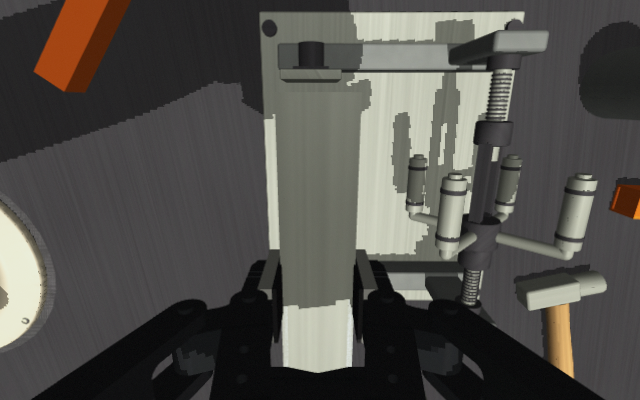

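View pics/s3.png

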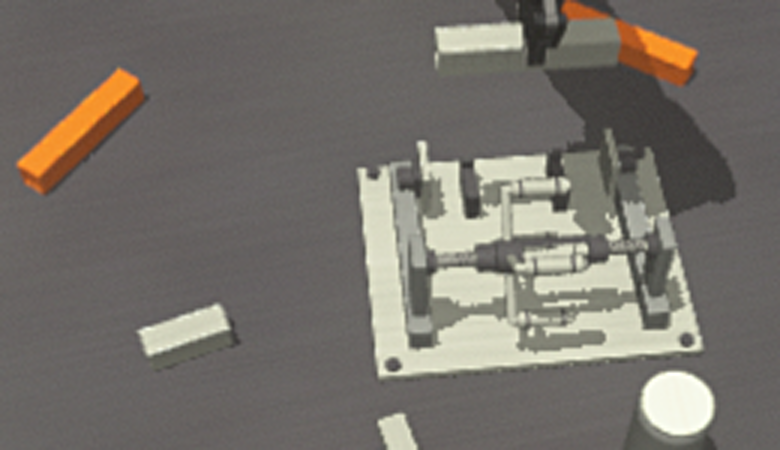

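The wrist picture shows:
- the bed's left edge corners at (260,12) and (523,12)
- the left pad at (310,78)
- the hub near (480,240)
- four sleeves at (417,185), (452,215), (510,185) and (578,215), so the turnbuckle stands at about 45°

I refine the jig pose and the spoke angle from this.

```bash
python3 - <<'E'
from h import *
o=bot.get_obs();c=bot.camera("wrist");E=ext(c,o)
p=atz(c,[(260,12),(523.5,12)],E,.012);print(p.round(4),np.linalg.norm(p[0]-p[1]))
d=p[1]-p[0];yw=np.arctan2(d[1],d[0]);print(np.degrees(yw))
ux=np.array([np.cos(yw),np.sin(yw)]);uy=np.array([-ux[1],ux[0]])
j=p[:,:2].mean(0)-.155*uy;seat=j-.07*ux;hub=j+.07*ux;print("jig",j,"seat",seat,"hub",hub)
# spokes: fit angle: sleeve ends at y=+-25
H=np.r_[hub,.105];x3=np.r_[ux,0];y3=np.r_[uy,0];z3=np.array([0,0,1.])
im=c["frame"][:,:,::-1].copy()
for a in (30,40,50,60):
    print(a,[ [proj(c,H+.06*(np.cos(np.radians(a+90*k))*x3-np.sin(np.radians(a+90*k))*-z3)+y3*s,E).round(0).tolist()[0] for s in(.025,-.025)] for k in range(4)])
print("hub",proj(c,[H,H+y3*.0425,H-y3*.0425],E).round(0).tolist())
# rest & pad prediction
Se=np.r_[seat,.037]
print("pad left nominal edge y: ",proj(c,[Se+y3*.083+z3*.04,Se+y3*.095+z3*.04],E).round(0).tolist())
R=Ro.from_euler('xyz',o["tcp_rot"],degrees=True).as_matrix();print("tool y ang",np.degrees(np.arctan2(R[1,1],R[0,1])), "delta",R.T@(np.r_[seat,.25]-o["ee_pos"]))
# tube in hand: far end top corners at (277,92),(362,92)
k,dd=K(c);u=cv2.undistortPoints(np.array([[[276.,92]],[[362.5,92]]]),k,dd).reshape(-1,2)
dep=.03/(u[1,0]-u[0,0]);M=np.array(c["tool_from_camera"]);print("tube far top in tool",[ (M@np.r_[q*dep,dep,1])[:3].round(4) for q in u])
E
```

```text
[[0.4217 0.2195 0.012 ]
 [0.6667 0.1887 0.012 ]] 0.2469688987116761
-7.153294759822022
jig [0.52487888 0.05031585] seat [0.45542372 0.05903256] hub [0.59433404 0.04159914]
30 [[[589.0, 176.0], [573.0, 242.0]], [[486.0, 183.0], [476.0, 254.0]], [[417.0, 161.0], [412.0, 215.0]], [[498.0, 157.0], [490.0, 208.0]]]
40 [[[590.0, 178.0], [574.0, 246.0]], [[469.0, 181.0], [460.0, 250.0]], [[421.0, 160.0], [416.0, 212.0]], [[511.0, 158.0], [502.0, 210.0]]]
50 [[[587.0, 181.0], [571.0, 250.0]], [[454.0, 178.0], [446.0, 246.0]], [[427.0, 158.0], [422.0, 210.0]], [[524.0, 160.0], [514.0, 213.0]]]
60 [[[581.0, 183.0], [564.0, 254.0]], [[440.0, 175.0], [433.0, 241.0]], [[434.0, 157.0], [429.0, 208.0]], [[536.0, 161.0], [526.0, 216.0]]]
hub [[489.0, 198.0], [497.0, 145.0], [481.0, 246.0]]
pad left nominal edge y:  [[317.0, 91.0], [317.0, 76.0]]
tool y ang -7.053546333614774 delta [-0.00068514 -0.00051183  0.00107645]
tube far top in tool [array([ 0.0014, -0.014 , -0.0771]), array([ 0.0014,  0.016 , -0.0771])]
```

```bash
python3 -m handwheel '[[0,0,0,0.05,0,0.001,1],[0,0,0,0.1,0,0.001,1],[0,0,0,0.124,0,0.001,1],[0,0,0,0.124,0,0.001,1],[0,0,0,0.124,0,0.001,1]]' 60
python3 - <<'E'
from h import *
o=bot.get_obs();c=bot.camera("wrist");print(o["ee_pos"],o["tcp_rot"],o["opening"],o["time"])
cv2.imwrite("pics/w4.png",c["frame"][:,:,::-1])
S=bot.camera("scene");cv2.imwrite("pics/s4.png",cv2.resize(S["frame"][120:270,280:440,::-1],None,fx=4.5,fy=4,interpolation=cv2.INTER_CUBIC))
T=bot.camera("top");cv2.imwrite("pics/t4.png",cv2.resize(T["frame"][150:270,200:360,::-1],None,fx=4.5,fy=4.5,interpolation=cv2.INTER_CUBIC))
E
```

```text
time: 8.57
ee_pos: [0.4565, 0.0596, 0.1267]
tcp_rot: [103.1, 89.9, 6.1]
wrist_force: [0.7, 0.6, -2.6]
opening: 0.0291
[0.45649618 0.05957633 0.1266999 ] [103.05730732  89.90463046   6.05816077] 0.029092049145361468 8.575
```

View pics/w4.png

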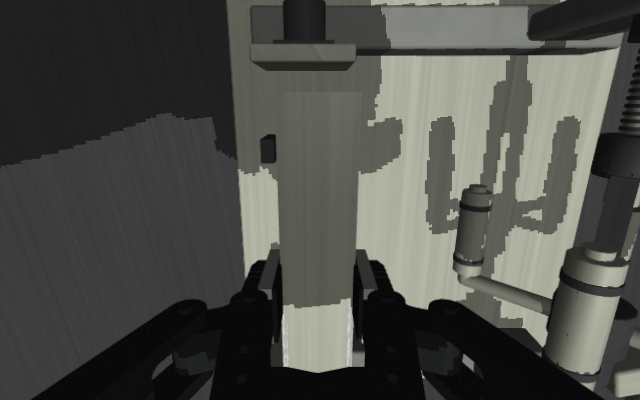

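View pics/s4.png

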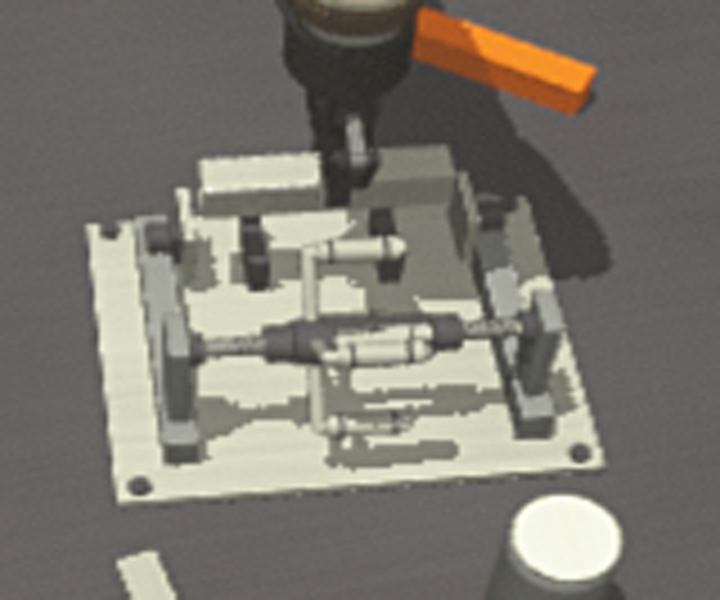

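View pics/t4.png

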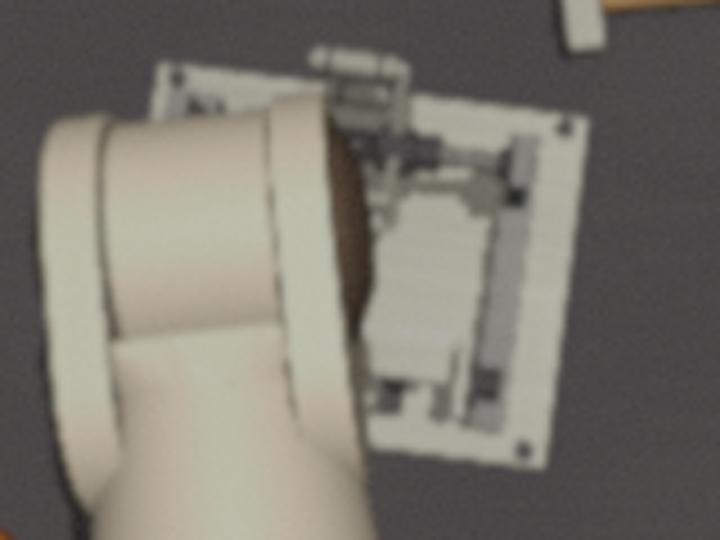

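```bash
python3 - <<'E'
from h import *
o=bot.get_obs();c=bot.camera("wrist");E=ext(c,o)
yw=np.radians(-7.05);x3=np.array([np.cos(yw),np.sin(yw),0]);y3=np.array([-x3[1],x3[0],0]);s=np.array([.4555,.0595,0])
P=lambda a,b,z:proj(c,s+a*x3+b*y3+[0,0,z],E).round(0).tolist()[0]
print("lug inner -x",[P(-.019,b,.047) for b in(.038,.052)],"lug +x",[P(.019,b,.047) for b in(.038,.052)])
print("-23,-25",P(-.023,.052,.047),P(-.025,.052,.047))
print("pad top edge",[P(a,.0875,.077) for a in(-.025,.025)],[P(a,.0925,.077) for a in(-.025,.025)])
print("bed corner near-left",P(-.195,.155,.012),"bed near edge",P(-.055,.12,.012),P(-.055,.05,.012),)
print(o["ee_pos"]-s, "in jig:", (o["ee_pos"]-s)@x3,(o["ee_pos"]-s)@y3)
cv2.imwrite("pics/w4c.png",cv2.resize(c["frame"][30:180,220:420,::-1],None,fx=4,fy=4,interpolation=cv2.INTER_CUBIC))
E
```

```text
lug inner -x [[283.0, 165.0], [282.0, 141.0]] lug +x [[346.0, 165.0], [347.0, 141.0]]
-23,-25 [275.0, 141.0] [272.0, 141.0]
pad top edge [[261.0, 72.0], [367.0, 72.0]] [[261.0, 61.0], [367.0, 61.0]]
bed corner near-left [-17.0, -45.0] bed near edge [227.0, 25.0] [235.0, 138.0]
[0.0011835  0.00015967 0.12674858] in jig: 0.0011549543141786281 0.00030371644553847844
```

View pics/w4c.png

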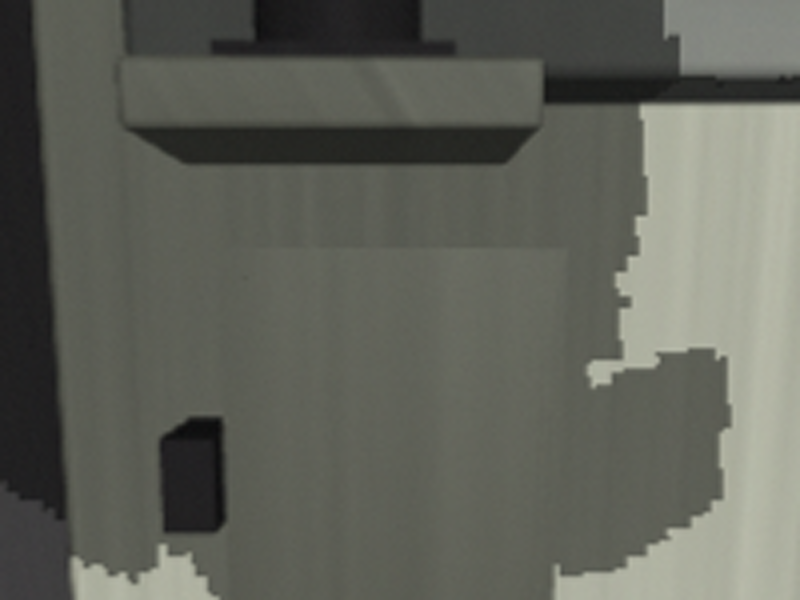

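The pad top edge at px (251–355, 62) and the lug inner edge at px 275 both sit about 4–5 mm nearer the robot than my bed fit predicts. I check this with the saved first images of the rests and pads before lowering.

```bash
python3 - <<'E'
from h import *
a=cv2.imread("pics/top0.png")[185:255,220:335];cv2.imwrite("pics/t5.png",cv2.resize(a,None,fx=6.5,fy=6.5,interpolation=cv2.INTER_CUBIC))
a=cv2.imread("pics/scene0.png")[155:205,295:405];cv2.imwrite("pics/s5.png",cv2.resize(a,None,fx=7,fy=7,interpolation=cv2.INTER_CUBIC))
E
```

```text
(no output)
```

View pics/t5.png

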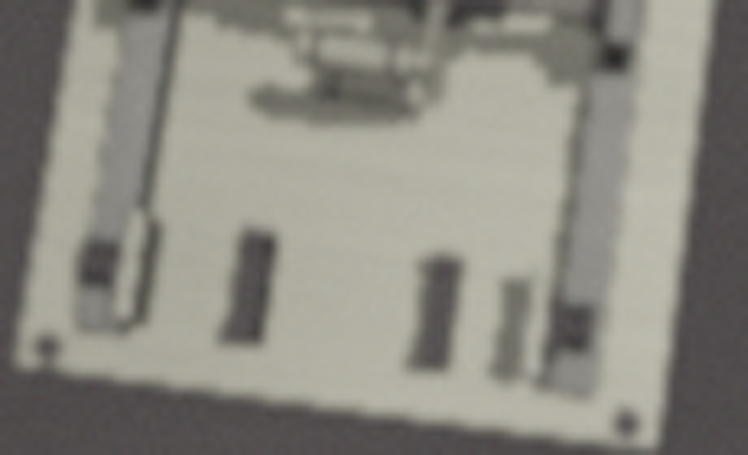

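View pics/s5.png

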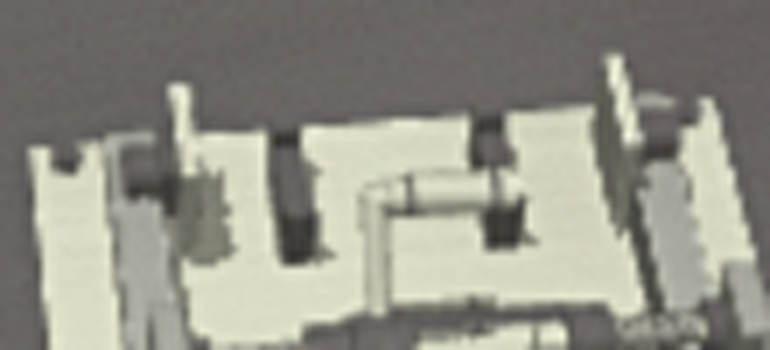

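```bash
python3 - <<'E'
from h import *
S=bot.camera("scene");T=bot.camera("top");Es,Et=ext(S),ext(T)
print("cam centres",(-Es[0].T@Es[1]).round(3),(-Et[0].T@Et[1]).round(3))
yw=np.radians(-7.05);x3=np.array([np.cos(yw),np.sin(yw),0]);y3=np.array([-x3[1],x3[0],0])
def hull(c,E,s,y0):
    X=[s+a*x3+(y0+b)*y3+[0,0,z] for a in(-.028,.028) for b in(-.007,.007) for z in(.012,.047)]
    return cv2.convexHull(proj(c,X,E).astype(np.float32)).reshape(-1,2)
t0=cv2.imread("pics/top0.png");s0=cv2.imread("pics/scene0.png")
def dark_fit(c,E,img,box,y0s):
    pass
out=[]
for img,c,E,(x0,y0,x1,y1),f in((t0,T,Et,(240,210,320,250),9),(s0,S,Es,(310,160,400,200),8)):
    big=cv2.resize(img[y0:y1,x0:x1],None,fx=f,fy=f,interpolation=cv2.INTER_CUBIC)
    for sh,col in((0,(0,0,255)),(-.0045,(0,200,0))):
        s=np.array([.4555,.0595,0])+sh*x3
        for yy in(.045,-.045):
            h=((hull(c,E,s,yy)-[x0,y0]+.5)*f).astype(int); cv2.polylines(big,[h],True,col,1)
    out.append(big)
cv2.imwrite("pics/o1.png",out[0]);cv2.imwrite("pics/o2.png",out[1])
E
```

```text
cam centres [ 1.23  -0.227  1.078] [ 0.363 -0.044  1.151]
```

View pics/o1.png

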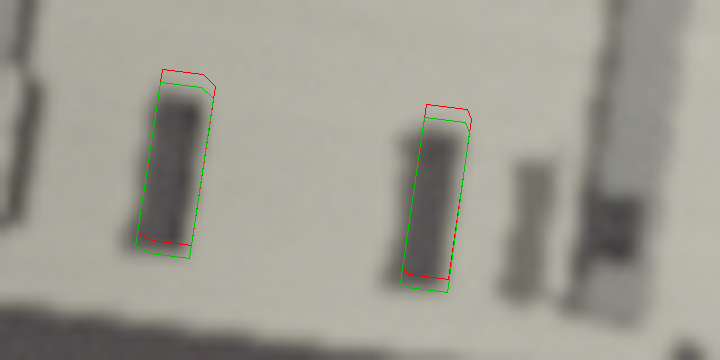

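View pics/o2.png

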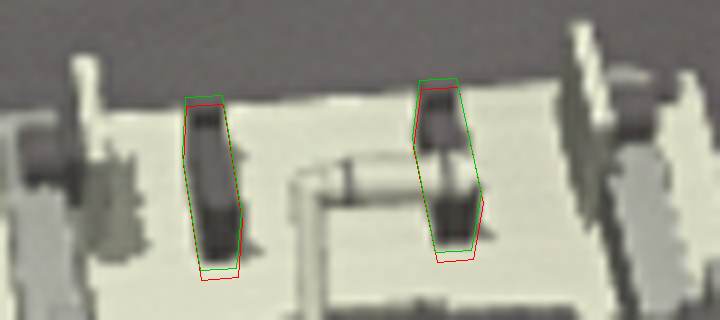

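Both overlays (o1: rests centred at rows 171; o2: rows 183) agree with the wrist view that the rests lie about 4.5 mm nearer the robot than the bed fit. I shift −5.3 mm in tool y, then lower.

```bash
python3 -m handwheel '[[0,0,0,0.01,-0.0053,0,1],[0,0,0,0.03,-0.0053,0,1],[0,0,0,0.03,-0.0053,0,1],[0,0,0,0.03,-0.0053,0,1]]' 60
python3 - <<'E'
from h import *
o=bot.get_obs();c=bot.camera("wrist");print(o["ee_pos"],o["wrist_force"])
cv2.imwrite("pics/w6.png",c["frame"][:,:,::-1])
E
```

```text
time: 9.38
ee_pos: [0.4506, 0.0603, 0.0956]
tcp_rot: [112.1, 90.0, 15.1]
wrist_force: [0.2, 0.1, -2.9]
opening: 0.0285
[0.45062052 0.06026943 0.09562343] [ 0.24608872  0.13977253 -2.86775052]
```

View pics/w6.png

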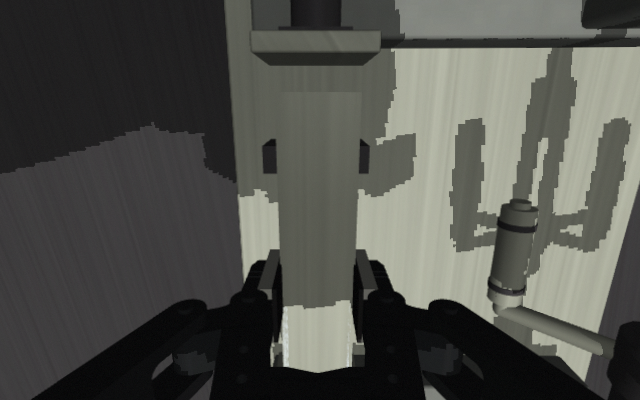

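The lugs now show evenly on both sides of the tube (263 and 370), with the pad centred at 316. I lower gently to contact.

```bash
python3 -m handwheel '[[0,0,0,0.012,0,0,1],[0,0,0,0.022,0,0,1],[0,0,0,0.027,0,0,1],[0,0,0,0.027,0,0,1]]'; python3 -m handwheel '[[0,0,0,0.001,0,0,1],[0,0,0,0.002,0,0,1],[0,0,0,0.002,0,0,1]]'
```

```text
time: 9.93
ee_pos: [0.4504, 0.0602, 0.0678]
tcp_rot: [-75.8, 90.0, -172.8]
wrist_force: [0.6, -1.1, -2.1]
opening: 0.0287
time: 10.3
ee_pos: [0.4509, 0.0603, 0.0668]
tcp_rot: [100.9, 90.0, 3.9]
wrist_force: [-1.6, 0.2, 2.1]
opening: 0.0287
```

```bash
python3 -m handwheel '[[0,0,0,0,0,0,0],[0,0,0,0,0,0,-0.2],[0,0,0,0,0,0,-0.2],[0,0,0,-0.03,0,0,-0.2],[0,0,0,-0.08,0,0,-0.2],[0,0,0,-0.14,0,0,-0.2],[0,0,0,-0.185,0,0,-0.2],[0,0,0,-0.185,0,0,-0.2],[0,0,0,-0.185,0,0,-0.2]]'
python3 - <<'E'
from h import *
o=bot.get_obs();c=bot.camera("wrist");print(o["ee_pos"],o["wrist_force"],o["opening"])
cv2.imwrite("pics/w7.png",c["frame"][:,:,::-1])
S=bot.camera("scene");cv2.imwrite("pics/s7.png",cv2.resize(S["frame"][120:270,280:440,::-1],None,fx=4.5,fy=4,interpolation=cv2.INTER_CUBIC))
E
```

```text
time: 11.42
ee_pos: [0.4506, 0.0603, 0.2506]
tcp_rot: [-77.9, 90.0, -174.9]
wrist_force: [1.2, 0.2, -0.9]
opening: 0.0512
[0.45061841 0.0602571  0.25063062] [ 1.22702135  0.2094311  -0.90410547] 0.05116564216363244
```

View pics/w7.png

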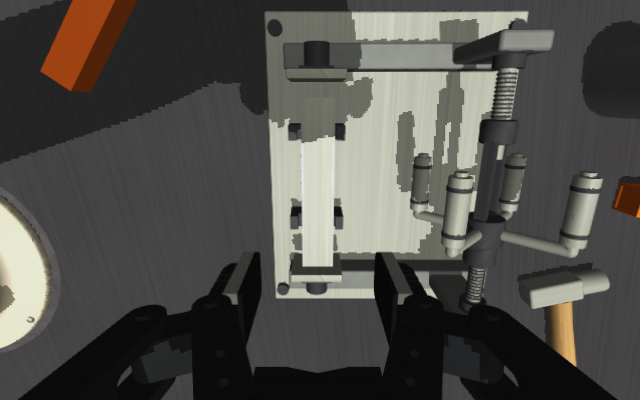

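View pics/s7.png

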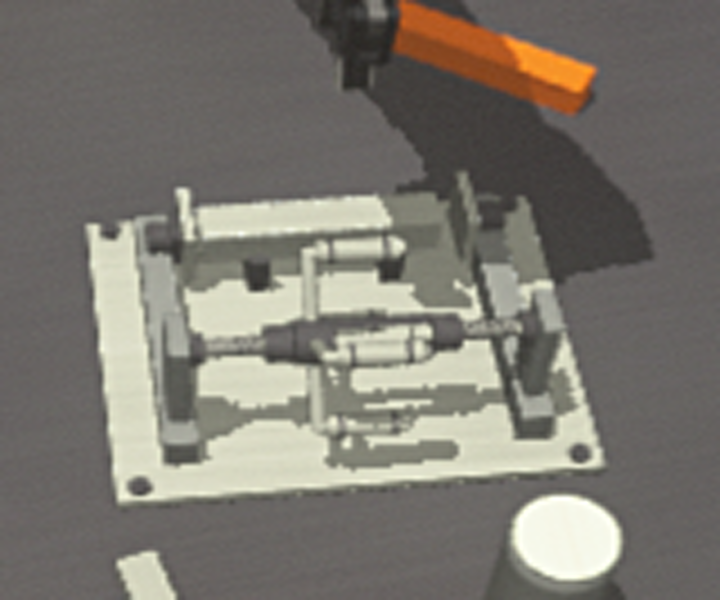

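The tube lies in both rests: px (302–335, 97–268) in w7, with lugs showing on each side. Next I measure the sleeves closely.

```bash
python3 - <<'E'
import cv2
a=cv2.imread("pics/w7.png")[130:270,395:620];cv2.imwrite("pics/w7c.png",cv2.resize(a,None,fx=3.5,fy=3.5,interpolation=cv2.INTER_CUBIC))
E
```

```text
(no output)
```

View pics/w7c.png

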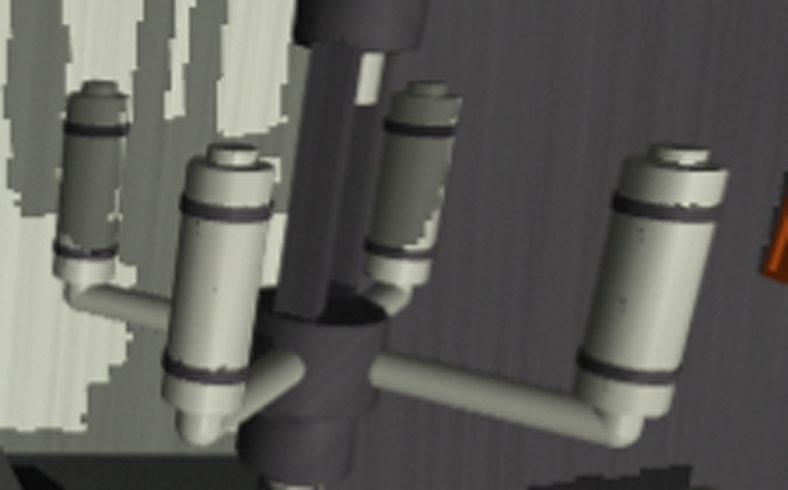

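```bash
cat >> h.py <<'E'
YW=np.radians(-7.05)
def axes(yw=YW):
    x=np.array([np.cos(yw),np.sin(yw),0]); return x,np.array([-x[1],x[0],0]),np.array([0,0,1.])
def fitspk(c,E,uv,elev0,free_z=True,yw=YW):
    """uv: list of (spoke index k, px) ; spoke elevation = a+90k from +x upward"""
    x,y,z=axes(yw)
    def X(p): return [p[:3]+.06*(np.cos(p[3]+k*np.pi/2)*x+np.sin(p[3]+k*np.pi/2)*z) for k,_ in uv]
    w=0 if free_z else 1e5
    f=lambda p:np.r_[(proj(c,X(p),E)-np.array([u for _,u in uv])).ravel(),w*(p[2]-.105)]
    r=least_squares(f,[.59,.043,.105,np.radians(elev0)]); return r.x,r.fun
E
python3 - <<'E'
from h import *
o=bot.get_obs();c=bot.camera("wrist");E=ext(c,o)
uv=[(k,(395+x/3.5,130+y/3.5)) for k,x,y in((0,648,288),(1,215.5,291),(2,91.5,190),(3,409.5,190))]
for fz in(True,False):
    p,f=fitspk(c,E,uv,45,fz);print(p[:3].round(4),np.degrees(p[3]).round(1),f.round(1))
x,y,z=axes();print("seat from hub",(p[:3]-.14*x).round(4))
R=Ro.from_euler('xyz',o["tcp_rot"],degrees=True).as_matrix();print(np.degrees(np.arctan2(R[1,1],R[0,1])))
E
```

```text
[0.5885 0.043  0.1043] 44.6 [-0.1  0.5  0.3 -0.5 -0.3 -0.1  0.1 -0.  -0. ]
[0.5881 0.0433 0.105 ] 44.6 [ 0.1  0.6  0.1 -0.4 -0.5 -0.1  0.1 -0.  -0. ]
seat from hub [0.4492 0.0605 0.105 ]
-6.991171897949349
```

The fit is tight: the hub is at (0.5885, 0.043, 0.1045) and the spokes stand at elevations 44.6°, 134.6° and so on. I estimate the pad gaps so I know roughly how far to turn.

```bash
python3 - <<'E'
import cv2
a=cv2.imread("pics/w7.png")
A=cv2.resize(a[55:125,260:380],None,fx=6,fy=6,interpolation=cv2.INTER_CUBIC);B=cv2.resize(a[240:300,260:380],None,fx=6,fy=6,interpolation=cv2.INTER_CUBIC)
import numpy as np
cv2.imwrite("pics/w7g.png",cv2.resize(np.vstack([A,B]),None,fx=.75,fy=.75))
E
```

```text
(no output)
```

View pics/w7g.png

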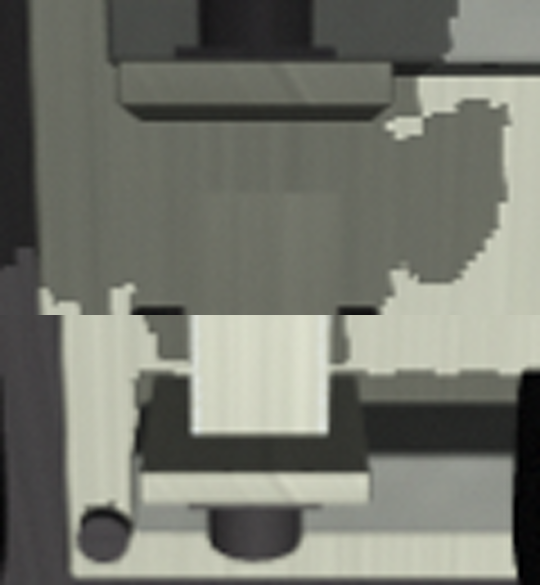

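```bash
python3 - <<'E'
from h import *
o=bot.get_obs();c=bot.camera("wrist");E=ext(c,o);x,y,z=axes();s=np.array([.4500,.0604,0])
for n,uv,h in(("padL",(317,78.3),.077),("tubeL",(318.5,97.2),.067),("tubeR",(318,266.9),.067),("padR",(316.5,274.9),.077)):
    p=atz(c,[uv],E,h)[0]-s;print(n,(p@x*1e3).round(1),(p@y*1e3).round(1))
E
```

```text
padL -0.2 91.6
tubeL 1.1 77.0
tubeR 1.1 -83.5
padR -0.3 -86.9
```

The gaps are about 14.6 mm on the left and 3.4 mm on the right, so contact should come after about 147° and snug at about 170°. I go to the near upper sleeve (B) and check the position before closing.

```bash
python3 -m handwheel '[[0,0,0,0,0.05,0,-0.2],[0,0,0,0.02,0.097,0,-0.2],[0,0,0,0.07,0.097,0,-0.2],[0,0,0,0.07,0.097,0,-0.2],[0,0,0,0.07,0.097,0,-0.2]]' 40
python3 - <<'E'
from h import *
o=bot.get_obs();c=bot.camera("wrist");print(o["ee_pos"],o["wrist_force"],o["opening"])
cv2.imwrite("pics/w8.png",c["frame"][:,:,::-1])
E
```

```text
time: 12.25
ee_pos: [0.5469, 0.0485, 0.183]
tcp_rot: [102.6, 89.9, 5.7]
wrist_force: [1.2, -0.6, 0.7]
opening: 0.0509
[0.54688144 0.04849245 0.18300221] [ 1.17496104 -0.55175733  0.7334955 ] 0.05094305814892635
```

View pics/w8.png

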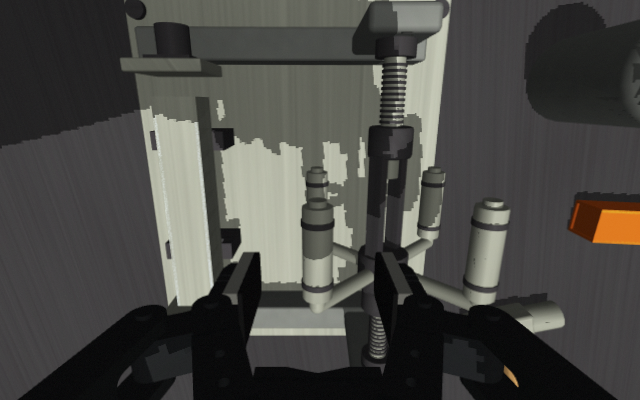

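```bash
python3 - <<'E'
from h import *
o=bot.get_obs();c=bot.camera("wrist");E=ext(c,o);x,y,z=axes()
uv=[(0,(487,245)),(1,(317.3,257)),(2,(317,197)),(3,(431,200))]
p,f=fitspk(c,E,uv[:2]+uv[3:],45,False);print(p.round(4),np.degrees(p[3]),f.round(1))
q=atz(c,[(317.3,257)],E,.1472)[0]-o["ee_pos"];print(q@x,q@y)
E
```

```text
[0.5903 0.0449 0.105  0.7549] 43.25031600776352 [-1.2  4.2  2.8 -6.1 -2.5  2.3  0. ]
0.0005384810637995323 -0.0024383509849190783
```

```bash
python3 -m handwheel '[[0,0,0,0.02,0,0,-0.2],[0,0,0,0.0355,0,0,-0.2],[0,0,0,0.0355,0,0,0.2],[0,0,0,0.0355,0,0,1],[0,0,0,0.0355,0,0,1],[0,0,0,0.0355,0,0,1],[0,0,0,0.0355,0,0,1],[0,0,0,0.0355,0,0,1]]' 40
python3 - <<'E'
import numpy as np
def arc(t0,ts): 
    for t in ts: print(t,round(.06*(np.cos(np.radians(t))-np.cos(np.radians(t0))),4),round(-.06*(np.sin(np.radians(t))-np.sin(np.radians(t0))),4),end=' | ')
    print()
arc(134.6,np.arange(129.6,20,-5))
E
```

```text
time: 13.35
ee_pos: [0.5468, 0.0485, 0.1468]
tcp_rot: [121.0, 90.0, 24.0]
wrist_force: [-5.0, 1.1, 6.4]
opening: 0.0149
129.6 0.0039 -0.0035 | 124.6 0.0081 -0.0067 | 119.6 0.0125 -0.0094 | 114.6 0.0172 -0.0118 | 109.6 0.022 -0.0138 | 104.6 0.027 -0.0153 | 99.6 0.0321 -0.0164 | 94.6 0.0373 -0.0171 | 89.6 0.0425 -0.0173 | 84.6 0.0478 -0.017 | 79.6 0.053 -0.0163 | 74.6 0.0581 -0.0151 | 69.6 0.063 -0.0135 | 64.6 0.0679 -0.0115 | 59.599999999999994 0.0725 -0.009 | 54.599999999999994 0.0769 -0.0062 | 49.599999999999994 0.081 -0.003 | 44.599999999999994 0.0849 0.0006 | 39.599999999999994 0.0884 0.0045 | 34.599999999999994 0.0915 0.0087 | 29.599999999999994 0.0943 0.0131 | 24.599999999999994 0.0967 0.0177 |
```

```bash
python3 -m handwheel '[[0,0,0,-0.0035,0.0039,0,1],[0,0,0,-0.0067,0.0081,0,1],[0,0,0,-0.0094,0.0125,0,1],[0,0,0,-0.0118,0.0172,0,1],[0,0,0,-0.0138,0.022,0,1]]' 40
python3 - <<'E'
from h import *
o=bot.get_obs();x,y,z=axes();H=np.array([.5885,.043,.1045]);d=o["ee_pos"]-H;e=np.arctan2(d@z,d@x);print(np.degrees(e),np.hypot(d@z,d@x),"Ft",o["wrist_force"]@(np.sin(e)*x-np.cos(e)*z),"Fr",o["wrist_force"]@(np.cos(e)*x+np.sin(e)*z))
E
```

```text
time: 13.98
ee_pos: [0.567, 0.046, 0.16]
tcp_rot: [-91.4, 89.8, 171.6]
wrist_force: [-13.5, 1.4, 6.6]
opening: 0.0148
111.3972750754679 0.05955880782359904 Ft -10.227876132474329 Fr 11.058759349908975
```

```bash
cat > f.py <<'E'
from h import *
import sys
o=bot.get_obs();x,y,z=axes();H=np.array([.5885,.043,.1045]);d=o["ee_pos"]-H;e=np.arctan2(d@z,d@x);w=o["wrist_force"]
print("t",o["time"],"elev",np.degrees(e).round(2),"r",np.hypot(d@z,d@x).round(4),"Ft",(w@(np.sin(e)*x-np.cos(e)*z)).round(2),"Fr",(w@(np.cos(e)*x+np.sin(e)*z)).round(2),"Fy",(w@y).round(1),"My",(o["torque"]@y).round(2))
E
python3 -m handwheel '[[0,0,0,-0.0015,0.005,0,1],[0,0,0,-0.0026,0.0101,0,1],[0,0,0,-0.0033,0.0153,0,1],[0,0,0,-0.0035,0.0205,0,1],[0,0,0,-0.0032,0.0258,0,1],[0,0,0,-0.0025,0.031,0,1],[0,0,0,-0.0013,0.0361,0,1],[0,0,0,0.0003,0.041,0,1],[0,0,0,0.0023,0.0459,0,1]]'; python3 f.py
python3 -m handwheel '[[0,0,0,0.0025,0.0046,0,1],[0,0,0,0.0053,0.009,0,1],[0,0,0,0.0085,0.0131,0,1],[0,0,0,0.0121,0.017,0,1],[0,0,0,0.016,0.0205,0,1],[0,0,0,0.0202,0.0236,0,1],[0,0,0,0.0246,0.0264,0,1],[0,0,0,0.0292,0.0288,0,1]]'; python3 f.py
```

```text
time: 15.1
ee_pos: [0.6139, 0.0402, 0.1585]
tcp_rot: [-123.9, 90.0, 139.2]
wrist_force: [-8.1, 0.0, 6.7]
opening: 0.0149
t 15.1 elev 64.62 r 0.0597 Ft -10.09 Fr 2.58 Fy -1.0 My 1.54
time: 16.1
ee_pos: [0.6428, 0.0366, 0.1293]
tcp_rot: [100.1, 90.0, 3.1]
wrist_force: [-8.6, 0.1, 8.4]
opening: 0.0143
t 16.1 elev 24.41 r 0.06 Ft -11.17 Fr -4.35 Fy -0.9 My 1.42
```

Free running takes about 10.1–10.5 N. I release, lift, and go to the next sleeve (C), now at about 114°.

```bash
python3 -m handwheel '[[0,0,0,0,0,0,0.3],[0,0,0,0,0,0,0.3],[0,0,0,-0.03,0,0,0.3],[0,0,0,-0.08,0,0,0.2],[0,0,0,-0.1,-0.03,0,0],[0,0,0,-0.1,-0.079,0,0],[0,0,0,-0.1,-0.079,0,0],[0,0,0,-0.1,-0.079,0,0]]'; python3 - <<'E'
from h import *
o=bot.get_obs();c=bot.camera("wrist");print(o["ee_pos"],o["wrist_force"],o["opening"])
cv2.imwrite("pics/w9.png",c["frame"][:,:,::-1])
E
```

```text
time: 17.1
ee_pos: [0.565, 0.0463, 0.2285]
tcp_rot: [98.1, 89.9, 1.2]
wrist_force: [1.2, -0.9, -0.1]
opening: 0.0429
[0.5649605  0.04628907 0.22854928] [ 1.18151692 -0.9314913  -0.08383737] 0.042934112403738726
```

View pics/w9.png

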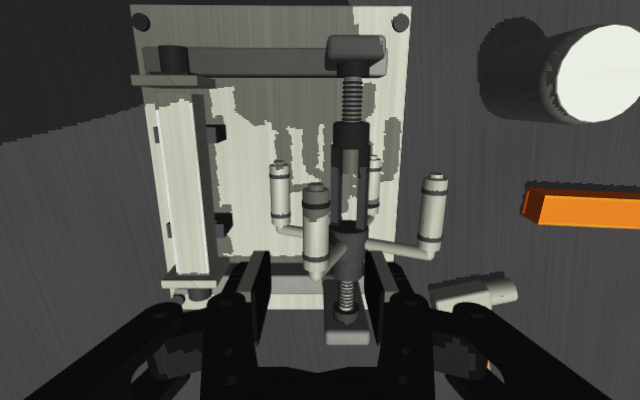

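In w9 the sleeve sits at (317,228), centred between the fingers, and the legs have drawn in. The right pad is now at the tube end, (190,280).

```bash
python3 -m handwheel '[[0,0,0,0.03,0,0,0],[0,0,0,0.06,0,0,0],[0,0,0,0.0695,0,0,0],[0,0,0,0.0695,0,0,0.4],[0,0,0,0.0695,0,0,1],[0,0,0,0.0695,0,0,1],[0,0,0,0.0695,0,0,1],[0,0,0,0.0695,0,0,1]]' 40; python3 f.py
python3 - <<'E'
import numpy as np
def arc(t0,ts): 
    for t in ts: print(t.round(1),round(.06*(np.cos(np.radians(t))-np.cos(np.radians(t0))),4),round(-.06*(np.sin(np.radians(t))-np.sin(np.radians(t0))),4),end=' | ')
    print()
arc(114.4,np.arange(109.4,84,-5)); arc(89.4,np.arange(84.4,65,-5)); arc(69.4,np.arange(66.4,30,-3))
E
```

```text
time: 18.15
ee_pos: [0.5648, 0.0463, 0.1596]
tcp_rot: [100.5, 89.9, 3.5]
wrist_force: [-2.3, -0.8, 5.3]
opening: 0.0144
t 18.15 elev 113.47 r 0.0601 Ft 0.07 Fr 5.76 Fy -1.0 My 0.55
109.4 0.0049 -0.002 | 104.4 0.0099 -0.0035 | 99.4 0.015 -0.0046 | 94.4 0.0202 -0.0052 | 89.4 0.0254 -0.0054 | 84.4 0.0306 -0.0051 | 
84.4 0.0052 0.0003 | 79.4 0.0104 0.001 | 74.4 0.0155 0.0022 | 69.4 0.0205 0.0038 | 
66.4 0.0029 0.0012 | 63.4 0.0058 0.0025 | 60.4 0.0085 0.004 | 57.4 0.0112 0.0056 | 54.4 0.0138 0.0074 | 51.4 0.0163 0.0093 | 48.4 0.0187 0.0113 | 45.4 0.021 0.0134 | 42.4 0.0232 0.0157 | 39.4 0.0253 0.0181 | 36.4 0.0272 0.0206 | 33.4 0.029 0.0231 | 30.4 0.0306 0.0258 |
```

```bash
python3 -m handwheel '[[0,0,0,-0.002,0.0049,0,1],[0,0,0,-0.0035,0.0099,0,1],[0,0,0,-0.0046,0.015,0,1],[0,0,0,-0.0052,0.0202,0,1],[0,0,0,-0.0054,0.0254,0,1]]' ; python3 f.py
python3 -m handwheel '[[0,0,0,0.0003,0.0052,0,1]]' ; python3 f.py
python3 -m handwheel '[[0,0,0,0.0007,0.0052,0,1]]' ; python3 f.py
```

```text
time: 18.77
ee_pos: [0.5886, 0.0433, 0.1646]
tcp_rot: [-93.4, 89.9, 169.6]
wrist_force: [-10.7, -0.6, 6.6]
opening: 0.0144
t 18.775 elev 89.9 r 0.0601 Ft -10.6 Fr 6.56 Fy -1.9 My 2.0
time: 18.9
ee_pos: [0.594, 0.0427, 0.1644]
tcp_rot: [-94.1, 89.9, 168.9]
wrist_force: [-10.2, 0.9, 7.5]
opening: 0.0144
t 18.9 elev 84.8 r 0.0602 Ft -10.89 Fr 6.56 Fy -0.3 My 1.92
time: 19.02
ee_pos: [0.5992, 0.042, 0.1637]
tcp_rot: [-93.9, 89.9, 169.1]
wrist_force: [-9.3, 0.2, 6.7]
opening: 0.0145
t 19.025 elev 79.71 r 0.0602 Ft -10.31 Fr 4.94 Fy -1.0 My 1.85
```

```bash
python3 -m handwheel '[[0,0,0,0.0007,0.0031,0,1]]' >/dev/null; python3 f.py
python3 -m handwheel '[[0,0,0,0.0008,0.003,0,1]]'  >/dev/null; python3 f.py
python3 -m handwheel '[[0,0,0,0.001,0.003,0,1]]'  >/dev/null; python3 f.py
python3 -m handwheel '[[0,0,0,0.0011,0.0029,0,1]]'  >/dev/null; python3 f.py
```

```text
t 19.15 elev 76.52 r 0.0602 Ft -11.01 Fr 5.37 Fy -0.9 My 1.67
t 19.275 elev 73.62 r 0.0602 Ft -10.58 Fr 4.0 Fy -0.3 My 1.69
t 19.4 elev 70.6 r 0.0602 Ft -9.83 Fr 3.85 Fy -0.2 My 1.64
t 19.525 elev 67.67 r 0.0602 Ft -11.0 Fr 4.32 Fy -1.8 My 1.69
```

```bash
python3 -m handwheel '[[0,0,0,0.0013,0.0029,0,1]]' >/dev/null; python3 f.py
python3 -m handwheel '[[0,0,0,0.0014,0.0028,0,1]]'  >/dev/null; python3 f.py
python3 -m handwheel '[[0,0,0,0.0016,0.0027,0,1]]'  >/dev/null; python3 f.py
python3 - <<'E'
from h import *
c=bot.camera("wrist");cv2.imwrite("pics/w10.png",c["frame"][:,:,::-1])
S=bot.camera("scene");cv2.imwrite("pics/s10.png",cv2.resize(S["frame"][150:220,300:410,::-1],None,fx=7,fy=7,interpolation=cv2.INTER_CUBIC))
E
```

```text
t 19.65 elev 64.7 r 0.0602 Ft -11.94 Fr 3.02 Fy -0.3 My 1.8
t 19.775 elev 61.79 r 0.0602 Ft -11.77 Fr 2.54 Fy -0.9 My 1.92
t 19.9 elev 58.9 r 0.0602 Ft -13.59 Fr 3.03 Fy -1.3 My 1.91
```

View pics/w10.png

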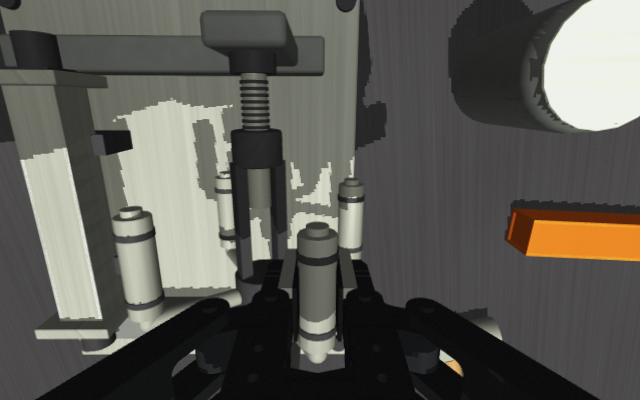

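View pics/s10.png

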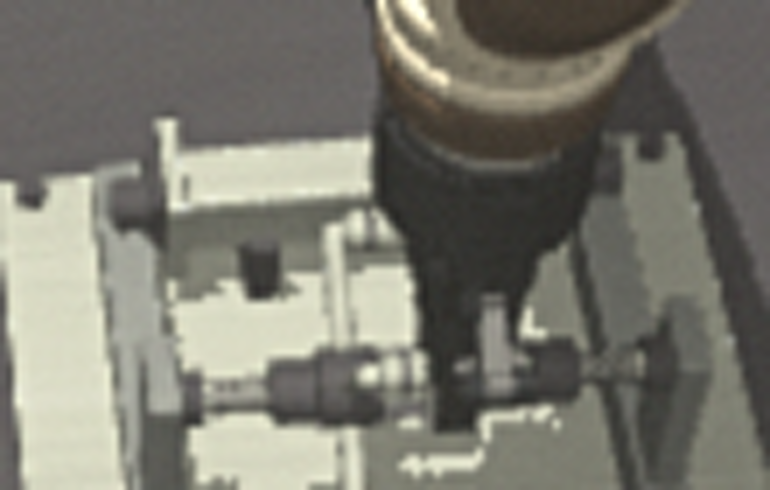

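Both pads now touch the tube ends in w10: the left pad at (55,78) and the right pad at (75,328). Resistance has been climbing since about 68°. I continue in 3° steps.

```bash
python3 -m handwheel '[[0,0,0,0.0017,0.0026,0,1]]' >/dev/null; python3 f.py
python3 -m handwheel '[[0,0,0,0.0018,0.0025,0,1]]'  >/dev/null; python3 f.py
python3 -m handwheel '[[0,0,0,0.002,0.0024,0,1]]'  >/dev/null; python3 f.py
```

```text
t 20.125 elev 56.08 r 0.0603 Ft -14.89 Fr 2.05 Fy -1.1 My 2.05
t 20.25 elev 53.16 r 0.0603 Ft -14.21 Fr 0.9 Fy -0.8 My 2.14
t 20.375 elev 50.23 r 0.0602 Ft -15.75 Fr 1.71 Fy -1.1 My 2.2
```

```bash
python3 -m handwheel '[[0,0,0,0.0021,0.0023,0,1]]' >/dev/null; python3 f.py
python3 -m handwheel '[[0,0,0,0.0012,0.0012,0,1]]'  >/dev/null; python3 f.py
```

```text
t 20.5 elev 47.35 r 0.0603 Ft -16.17 Fr 0.16 Fy -0.5 My 2.3
t 20.625 elev 45.74 r 0.0603 Ft -16.31 Fr 0.21 Fy -1.3 My 2.24
```

```bash
python3 -m handwheel '[[0,0,0,0.0008,0.0008,0,1]]' >/dev/null; python3 f.py
python3 -m handwheel '[[0,0,0,0.0008,0.0008,0,1]]'  >/dev/null; python3 f.py; python3 f.py
```

```text
t 20.75 elev 44.77 r 0.0602 Ft -15.9 Fr -0.64 Fy -2.1 My 2.32
t 20.875 elev 43.78 r 0.0602 Ft -17.65 Fr -0.22 Fy -0.7 My 2.4
t 20.875 elev 43.78 r 0.0602 Ft -17.65 Fr -0.22 Fy -0.7 My 2.4
```

Resistance is about 6–6.5 N over free running, at about 24° past contact, so clamping is roughly 55–60 N. I stop here, release and lift clear.

```bash
python3 -m handwheel '[[0,0,0,0,0,0,0.6],[0,0,0,0,0,0,0.3],[0,0,0,0,0,0,0.3],[0,0,0,-0.02,0,0,0.3],[0,0,0,-0.06,0,0,0.3],[0,0,0,-0.11,0,0,0.2],[0,0,0,-0.13,-0.06,0,0],[0,0,0,-0.13,-0.12,0,0],[0,0,0,-0.13,-0.17,0,0],[0,0,0,-0.13,-0.17,0,0],[0,0,0,-0.13,-0.17,0,0]]'; python3 - <<'E'
from h import *
o=bot.get_obs();c=bot.camera("wrist");print(o["ee_pos"],o["wrist_force"],o["opening"],o["time"])
cv2.imwrite("pics/w11.png",c["frame"][:,:,::-1])
S=bot.camera("scene");cv2.imwrite("pics/s11.png",S["frame"][:,:,::-1])
E
```

```text
time: 22.25
ee_pos: [0.4646, 0.0586, 0.2751]
tcp_rot: [100.7, 89.9, 3.7]
wrist_force: [-0.3, 0.0, 0.7]
opening: 0.0429
[0.4645848  0.05862471 0.27506166] [-0.31173699  0.04873149  0.67621844] 0.0429290574556498 22.25
```

View pics/w11.png

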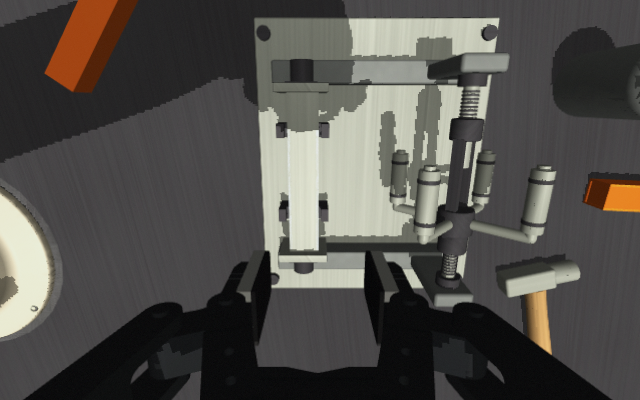

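View pics/s11.png

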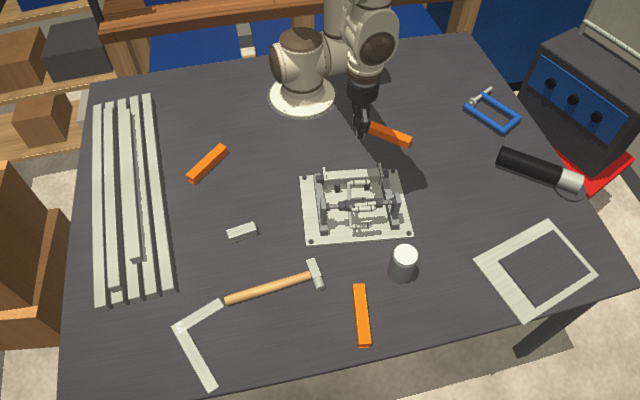

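w11 shows the tube in the rests with the left pad at (300,88) and the right pad at (303,255) against its ends, and nothing else moved. As a last check I measure the spoke angle after release.

```bash
python3 - <<'E'
from h import *
a=cv2.imread("pics/w11.png")
cv2.imwrite("pics/w11c.png",cv2.resize(a[130:260,380:570],None,fx=4,fy=4,interpolation=cv2.INTER_CUBIC))
E
```

```text
(no output)
```

View pics/w11c.png

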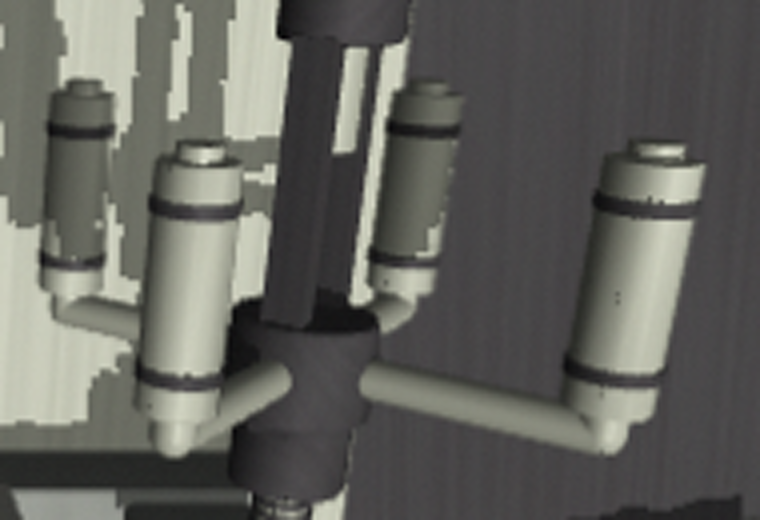

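```bash
python3 - <<'E'
from h import *
o=bot.get_obs();c=bot.camera("wrist");E=ext(c,o)
uv=[(k,(380+x/4,130+y/4)) for k,x,y in((0,630.5,288),(1,187,294),(2,75.5,195),(3,414.5,194))]
p,f=fitspk(c,E,uv,45);print(p[:3].round(4),np.degrees(p[3]).round(1),f.round(1))
E
```

```text
[0.5893 0.0432 0.105 ] 43.8 [ 0.1  0.5  0.  -0.5  0.1 -0.  -0.2 -0.   0. ]
```

The spokes have stayed at 43.8°, exactly where I let go, so the clamping holds. I hand the job in.

```bash
python3 -c "
from workcell import bot
print(bot.job_done())"
```

```text
the job is handed in; nothing more can be done
None
```

The tube is set down in both rests and clamped. I handed the job in at about 22 s, with the arm clear of everything.

- **Placing:** My first jig position, taken from the bed's corners, put the seat about 4.5 mm too far from the robot. The rests and pads in three camera views showed this. I corrected it before lowering, and the tube touched down at the height I expected.
- **Winding:** I turned the turnbuckle about 181° in two strokes, tops going away from the robot. Free running took about 10.5 N at a sleeve. Resistance began to climb about 24° before I stopped, with the last readings between 15.9 and 17.7 N. That is 5.4–7.2 N over free running, roughly 50–65 N of clamping.
- **Last checks:** The final wrist picture shows the tube in the rests with both pads at its ends. The spokes measured 43.8° after I let go, so nothing had turned back. The wrist force was close to zero, and the offcut, hammer, can and orange bars looked unmoved.
- **Limits:** The clamping force is inferred from readings that scatter by about 0.5–1 N. The tube was set about 3 mm off centre along its length, so the right pad had to slide it before both pads gripped. I did not measure its final centring.

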